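# Build the spacer stack on the gauge base

## Task

Pull the steel pin straight up out of the brass block and stand it fully home in the hole of the dark steel gauge base. Then thread the three steel spacer rings over it one at a time - the largest first, then the middle one, the smallest on top - lowering each until it lies flat on what is under it, without dropping any of them, and let go.

Things in the scene. Friction and masses are not known exactly. Their poses are not given: they have to be found in the camera images.
- pin: Plain steel pin standing upright in the middle well of the brass block: 14 mm diameter, 71 mm long, foot slightly chamfered, about 85 g. It stands 45 mm deep in the well, so its upper 26 mm stick out. Origin: centre of its lower end (not its top); z points along it to the top.
- pin_block: Fixed brass block, 60 (x) x 100 (y) x 55 mm high, with a round well 15.5 mm wide and 45 mm deep in the middle of its top, where the pin stands, and an empty narrow hole 34 mm to either side of it along y. Origin: centre of its underside, on the bench.
- gauge_base: Fixed dark steel square block, 90 x 90 x 30 mm high, with one round hole 17 mm wide (mouth countersunk 4 mm) and 25 mm deep in the middle of its top; the pin seated in it stands 46 mm above the top face. Origin: centre of its underside, on the bench; the hole is straight above it.
- ring_large: Loose flat steel ring lying flat on the bench, outside diameter 60 mm, bore 24 mm, 14 mm high, about 250 g. Origin: on its axis at its underside; z up. The largest of the three rings. A solid steel disc without a bore that also lies on the bench is not part of the job.
- ring_medium: Loose flat steel ring lying flat on the bench, outside diameter 48 mm, bore 24 mm, 14 mm high, about 145 g. Origin: on its axis at its underside; z up. The middle one of the three rings.
- ring_small: Loose flat steel ring lying flat on the bench, outside diameter 36 mm, bore 24 mm, 14 mm high, about 60 g. Origin: on its axis at its underside; z up. The smallest of the three rings.
Mind the look-alikes: they are no part of the job. Several things have the shape of the gauge_base; the one meant has the colours described above.

How it is judged:
By the outcome, as a careful person would: the job done as asked, in the order asked, and still so for the second after the job is handed in, with the robot touching nothing.
It also fails if it takes over 128 s, if anything falls off the work surface, if the arm or the gripper's body presses on something with over 40 N, if the wrist force passes 120 N, or if a joint passes its speed limit or range.

## Robot

A 7-joint arm with a two-finger parallel gripper is mounted at the origin on the work surface. World frame = base frame: x ahead of the robot, y to its left, z up, the work surface at z = 0. Lengths are in m, angles in degrees, forces in N, time in s.
With the tool pointing down it reaches from about 0.425 to 0.925 m from the base axis. Payload 6.8 kg.
Tool frame: the origin (TCP) lies at the very end of the fingers, on their centre line; the grasp point (between the pads) lies 19 mm behind it (bot.grip_depth is the distance from the TCP to the grasp point, in m); z points along the fingers, y is the line along which they close (so a half turn about z gives the same grasp; the last joint's range is limited). The gripper opens to 85 mm and grips with 20 to 120 N. Pads are 22 mm wide; open, the fingers measure 114 mm over their backs; the gripper's body (76 mm by 85 mm) begins 54 mm behind the grasp point. The pads swing forward as they close: fully open they stand 13 mm farther back than shut.
Start: joints at [60.728, 27.33, 1.283, 89.118, -0.659, 63.558, -4.761], TCP at [0.265, -0.621, 0.231] pointing down, gripper open.
Joint ranges: [-169.35, 169.35], [-19.33, 120.38], [-80.79, 83.38], [13.8, 139.57], [-78.32, 258.32], [9.67, 109.79], [-169.56, 169.56]. Speed limits (degrees/s): [136.94, 136.94, 180, 180, 180, 180, 180].

## Interface

Orientations are given as a 3x3 rotation matrix whose columns are the frame's x, y, z axes.
In Python, from workcell import bot gives the robot as it stands. The module is installed in compiled form; this text tells all that it offers.
- The arm moves only by the tool apply_moves, never from a script. Its argument "steps" is text: rows parted by semicolons, each of 6 numbers parted by spaces: the shift along the tool's x, y, z in cm, then the turn, a rotation vector about the tool's x, y, z in degrees. In form: tx ty tz rx ry rz; .... A call has 1 to 5 rows; each row is the pose to reach, as a shift and turn from the pose commanded when the call began, along the tool's axes at that moment; what a row does not reach only later rows make up. A row lasts 1/8 s, in which the tool goes at most 62.5 mm and 10.7 degrees, less where a joint would pass 70% of its speed; a pose out of reach is approached as far as the arm can. A call with a gripper value outside its range is refused whole. "grip" is the closure, from -1 (fully open) to 1 (shut), set as the call begins (left out, the last holds). The fingers move at their own pace and stop on an object; "grip_force" is the grip in N (left out, the last holds). Time passes only in rows, so rows that repeat a pose let the fingers close. It gives the time, the measured TCP pose, the force, the opening and the grip force at its end, in the units of the state.
- bot.state(): the state, without advancing time (a new reading comes with each control period).
- bot.snapshot(name): name is "side" or "top"; returns a dict with "img" (420x560x3 uint8, red, green, blue), "z_map" (420x560 float32, m along the optical axis (not along the pixel's ray), 0 where there is no reading), "K" (3x3 intrinsics, pixels), "rvec" (rotation vector, rad) and "tvec" (3), from world to camera coordinates, as OpenCV has them. Camera axes: x right, y down, z forward; pixel columns grow to the right and rows downward; lengths in m; the calibration is good to about 2 mm. A picture is of the moment at which its call begins.
- bot.job_done(): hands the job in; it is judged then, once.
The state is a dict: "clock": time; "q": joint angles; "joint_vel": joint speeds; "effort": joint torques, N m; "ee_pos": TCP position; "tool_rot": TCP orientation; "wrist_force": force on the tool from outside, world axes, zero at the start; "ft_torque": the same for the moment, N m; "width": opening from 0.0 (shut) to 1.0 (fully open); "finger_force": force on a finger pad.
Only numpy, scipy, OpenCV 4.12 (cv2) and the standard library are available. Lean on these libraries where they do the work, as an engineer would, in place of code of your own. Each camera call takes 0.05 s, during which the arm holds its last target. There are 200 camera calls.

## Working session

There is one attempt and no reset: what is moved stays moved. The work goes in short steps, Python scripts to look and compute and a tool call to move; the robot and the scene stay as the last step left them, time stands still between calls to the robot, and variables do not carry over. Pictures are saved under pics/ and viewed, at most 14 in all, crops included, and the job is handed in when it is done.

Besides the shell and the picture viewer there is one more tool, called after "Request:" by a JSON object that holds its "method" and its "body", one argument or row to a line. apply_moves: Moves the arm, as the interface text tells. Its arguments: {"type":"object","properties":{"steps":{"type":"string"},"grip":{"type":"number"},"grip_force":{"type":"number"}},"required":["steps"]}

```bash
mkdir -p pics
cat > h.py <<'E'
import numpy as np, cv2
from workcell import bot
def snap(n):
    s=bot.snapshot(n); R=cv2.Rodrigues(np.array(s["rvec"],float))[0]; t=np.array(s["tvec"],float).ravel()
    return s,R,t
def cloud(s,R,t):
    z=s["z_map"]; v,u=np.indices(z.shape); K=s["K"]
    c=np.stack([(u-K[0,2])/K[0,0]*z,(v-K[1,2])/K[1,1]*z,z],-1)
    w=(c-t)@R; w[z==0]=np.nan
    return w
def ray(s,R,t,u,v,h):
    K=s["K"]; d=np.array([(u-K[0,2])/K[0,0],(v-K[1,2])/K[1,1],1])@R; o=-R.T@t
    return o+d*(h-o[2])/d[2]
def save(n,im): cv2.imwrite("pics/"+n+".png",cv2.cvtColor(im,cv2.COLOR_RGB2BGR))
E
python3 - <<'E'
from h import *
for n in("top","side"):
    s,R,t=snap(n); save(n+"0",s["img"]); np.savez(n+"0.npz",img=s["img"],w=cloud(s,R,t)); print(n,-R.T@t,R[2],s["K"][0,0])
st=bot.state(); print(st)
E
```

```text
top [0.36205747 0.02040116 0.98985124] [ 7.31683054e-02  3.40456985e-04 -9.97319549e-01] 451.9924295561712
side [ 0.38913639 -0.74571724  0.84958011] [ 0.03535682  0.70667015 -0.70665918] 508.95957027989874
{'clock': 0.1, 'q': array([60.726577  , 27.37086808,  1.27877514, 89.17125688, -0.66031991,
       63.5589363 , -4.75914463]), 'joint_vel': array([-5.32455189e-02,  3.25712984e-03,  1.50798593e-01, -2.21323605e-01,
        5.86369434e-02, -1.11222113e-04,  8.28832115e-03]), 'effort': array([ 5.15262174e-03, -5.97756529e+01,  1.61443133e+00, -2.81953561e+01,
        1.29472141e-02,  4.99814720e-03,  4.54316009e-06]), 'ee_pos': array([ 0.26441123, -0.62048154,  0.23043495]), 'tool_rot': array([[ 9.19933571e-01,  3.92073600e-01, -7.19505033e-04],
       [ 3.92074251e-01, -9.19932400e-01,  1.47001404e-03],
       [-8.55422952e-05, -1.63441466e-03, -9.99998661e-01]]), 'wrist_force': array([-0.67829802,  1.00162349, -0.48973256]), 'ft_torque': array([-0.00878701, -0.01526039,  0.03723077]), 'finger_force': 0.0, 'width': 0.9983094478887222}
```

View pics/top0.png

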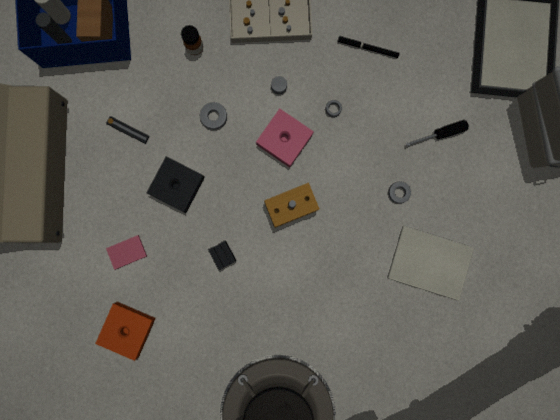

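View pics/side0.png

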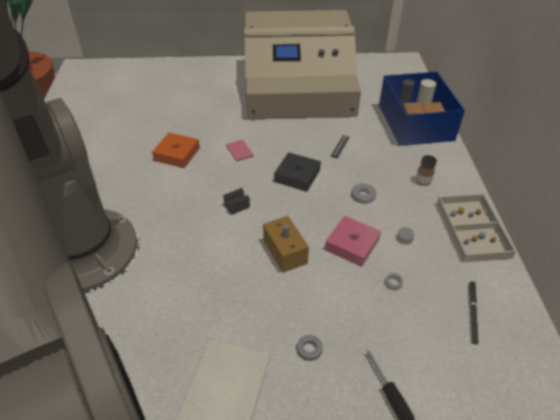

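Top view: gauge base at (176,184), block with pin at (292,205), large ring (213,116), medium (400,192), small (333,108), disc (279,85); up in the picture is +x and left is +y.

```bash
cat > meas.py <<'E'
from h import *
def blob(w,c,r,z0,z1):
    m=(np.abs(w[...,2]-(z0+z1)/2)<(z1-z0)/2)&(np.hypot(w[...,0]-c[0],w[...,1]-c[1])<r)
    return w[m]
E
python3 - <<'E'
from meas import *
D=np.load("top0.npz"); S=np.load("side0.npz")
G=dict(base=(176,184,.065,.025,.036),block=(292,205,.065,.05,.06),pin=(292,204,.03,.07,.09),L=(213,116,.045,.010,.018),M=(400,192,.04,.010,.018),S=(333,108,.035,.010,.018))
for k,(u,v,r,a,b) in G.items():
    w=D["w"]; c=np.nanmean(w[v-4:v+5,u-4:u+5].reshape(-1,3),0)
    for nm,W in(("top",w),("side",S["w"])):
        p=blob(W,c,r,a,b)
        if len(p)<3: print(k,nm,"few",len(p),c);continue
        q=(p[:,:2]*1e4).astype(np.float32); rc=cv2.minAreaRect(q); ce=cv2.minEnclosingCircle(q)
        print(k,nm,len(p),"mean",p.mean(0).round(4),"rect",np.round(np.array(rc[0])/1e4,4),np.round(np.array(rc[1])/10,1),round(rc[2],1),"circ",np.round(np.array(ce[0])/1e4,4),round(ce[1]/10,1))
im=D["img"]
def cr(u,v,h=33): return cv2.resize(im[v-h:v+h,u-h:u+h],(260,260),interpolation=cv2.INTER_CUBIC)
t=[cr(*p) for p in((176,184),(292,205),(213,116),(400,192),(333,108),(285,137))]
save("mont",np.vstack([np.hstack(t[:3]),np.hstack(t[3:])]))
E
```

```text
base top 1731 mean [0.4854 0.2234 0.0305] rect [0.486 0.224] [91.2 90. ] 63.6 circ [0.4858 0.224 ] 62.6
base side 916 mean [0.4838 0.2178 0.0314] rect [0.4843 0.2218] [96.3 91.8] 63.9 circ [0.4845 0.2217] 63.1
block top 1302 mean [ 0.4407 -0.0256  0.0555] rect [ 0.441  -0.0257] [ 60.  100.2] 22.2 circ [ 0.4413 -0.0256] 58.0
block side 1011 mean [ 0.44   -0.0331  0.0563] rect [ 0.4397 -0.0277] [ 62.2 103.8] 22.5 circ [ 0.4394 -0.028 ] 59.4
pin top 41 mean [ 0.4407 -0.0256  0.0816] rect [ 0.4407 -0.0261] [12.4 12.3] 0.6 circ [ 0.4408 -0.0256] 6.9
pin side 57 mean [ 0.4395 -0.0301  0.0793] rect [ 0.44   -0.0282] [15.  12.6] 86.9 circ [ 0.439  -0.0281] 8.0
L top 470 mean [0.6402 0.1451 0.0142] rect [0.6404 0.1447] [58.7 57.4] 1.0 circ [0.6406 0.1456] 30.0
L side 290 mean [0.6392 0.1405 0.0151] rect [0.639  0.1423] [59.9 58.5] 11.2 circ [0.6393 0.1414] 32.2
M top 282 mean [ 0.4725 -0.2621  0.0141] rect [ 0.4728 -0.2627] [45.6 46.3] 44.0 circ [ 0.4719 -0.2629] 24.4
M side 383 mean [ 0.4716 -0.2673  0.0151] rect [ 0.4722 -0.2668] [47.1 45.9] 85.5 circ [ 0.4717 -0.2661] 24.3
S top 117 mean [ 0.6588 -0.1201  0.014 ] rect [ 0.6582 -0.1204] [33.3 33.5] 89.3 circ [ 0.6586 -0.1198] 17.7
S side 136 mean [ 0.6575 -0.1236  0.0145] rect [ 0.6576 -0.1232] [34.1 34.7] 44.2 circ [ 0.6572 -0.1228] 18.3
```

View pics/mont.png

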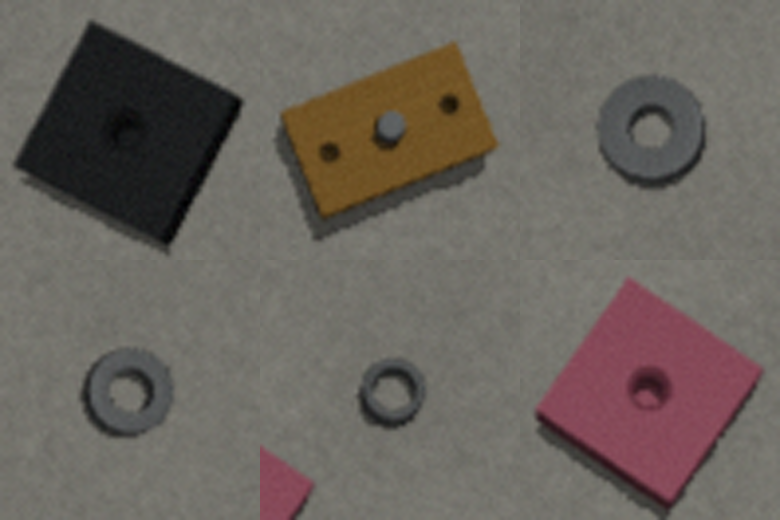

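The crops confirm that the black base with its hole is the target, that the pin is in the middle well of the brass block, and that the three bores are clear. The two cameras agree on the relative positions (pin to base: +45.0, +249.6 mm).

I'll use one yaw for everything, with tool y along world +x.

```bash
cat > go.py <<'E'
import sys
from h import *
from scipy.spatial.transform import Rotation as Rr
st=bot.state(); p=np.array(st["ee_pos"]); R=np.array(st["tool_rot"])
T=np.array([[0,1,0],[1,0,0],[0,0,-1.]])
tgt=np.array([float(a) for a in sys.argv[1:4]])
print("t",round(st["clock"],2),"pos",p.round(4),"F",np.round(st["wrist_force"],1),"w",round(st["width"],3))
print("cm",(R.T@(tgt-p)*100).round(2),"rot",Rr.from_matrix(R.T@T).as_rotvec(degrees=True).round(2))
E
python3 go.py .440 -.027 .15
```

```text
t 0.1 pos [ 0.2644 -0.6205  0.2304] F [-0.7  1.  -0.5] w 0.998
cm [ 39.42 -47.7    8.12] rot [-9.000e-02 -5.000e-02 -6.692e+01]
```

Request:
{"method": "apply_moves", "body": {
  "steps": "39.4 -47.7 4 0 0 -67; 39.4 -47.7 4 0 0 -67; 39.4 -47.7 4 0 0 -67; 39.4 -47.7 4 0 0 -67; 39.4 -47.7 4 0 0 -67",
  "grip": -0.2
}}

```text
clock: 0.72
ee_pos: [0.3532, -0.3199, 0.2109]
tool_rot: [[0.222, 0.975, -0.0], [0.975, -0.222, -0.0], [-0.0, -0.0, -1.0]]
wrist_force: [1.6, -0.3, 0.3]
width: 0.601
finger_force: 0.0
```

```bash
python3 go.py .440 -.027 .15
```

```text
t 0.72 pos [ 0.3532 -0.3199  0.2109] F [ 1.6 -0.3  0.3] w 0.601
cm [30.48  1.95  6.09] rot [-0.000e+00  1.000e-02 -1.285e+01]
```

Request:
{"method": "apply_moves", "body": {
  "steps": "30 2 6 0 0 -12.8; 30 2 6 0 0 -12.8; 30 2 6 0 0 -12.8; 30 2 6 0 0 -12.8; 30 2 6 0 0 -12.8"
}}

```text
clock: 1.35
ee_pos: [0.4412, -0.0325, 0.1508]
tool_rot: [[0.007, 1.0, 0.0], [1.0, -0.007, -0.0], [-0.0, 0.0, -1.0]]
wrist_force: [-0.5, -0.6, 0.0]
width: 0.598
finger_force: 0.0
```

Request:
{"method": "apply_moves", "body": {
  "steps": "0 0 0 0 0 0; 0 0 0 0 0 0"
}}

```text
clock: 1.6
ee_pos: [0.4406, -0.035, 0.1509]
tool_rot: [[0.007, 1.0, -0.001], [1.0, -0.007, -0.0], [-0.0, -0.001, -1.0]]
wrist_force: [-0.0, -0.7, -0.3]
width: 0.596
finger_force: 0.0
```

```bash
python3 go.py .440 -.027 .058
```

```text
t 1.6 pos [ 0.4406 -0.035   0.1509] F [-0.  -0.7 -0.3] w 0.596
cm [ 0.8  -0.06  9.29] rot [-0.06  0.02 -0.4 ]
```

Request:
{"method": "apply_moves", "body": {
  "steps": "0.8 0 0 0 0 -0.4; 0.8 0 3 0 0 -0.4; 0.8 0 6 0 0 -0.4; 0.8 0 6 0 0 -0.4; 0.8 0 6 0 0 -0.4"
}}

```text
clock: 2.22
ee_pos: [0.4417, -0.0268, 0.092]
tool_rot: [[0.001, 1.0, 0.001], [1.0, -0.001, -0.0], [-0.0, 0.001, -1.0]]
wrist_force: [0.0, 0.3, -0.8]
width: 0.602
finger_force: 0.0
```

```bash
python3 go.py .440 -.027 .058
python3 - <<'E'
from h import *
s,R,t=snap("side"); K=s["K"]
p=R@np.array([.44,-.027,.08])+t; u,v=(K@p/p[2])[:2].astype(int); print(u,v)
save("pre",cv2.resize(s["img"][v-60:v+60,u-80:u+80],(800,600),interpolation=cv2.INTER_CUBIC))
E
```

```text
t 2.23 pos [ 0.4417 -0.0268  0.092 ] F [ 0.   0.3 -0.8] w 0.602
cm [-0.02 -0.17  3.4 ] rot [ 0.06  0.01 -0.06]
285 226
```

View pics/pre.png

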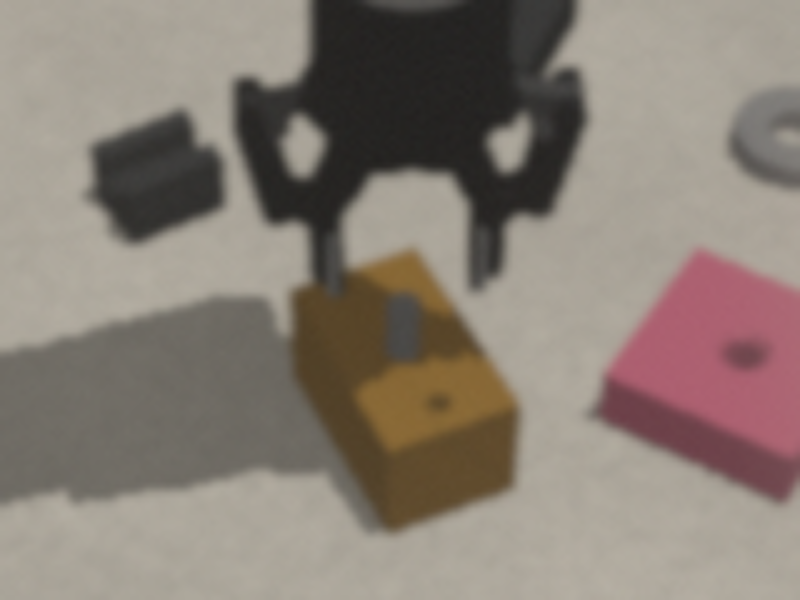

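The fingers (332 and 476 in the crop) straddle the pin at 404, so it's centred. I'll go down and grip.

Request:
{"method": "apply_moves", "body": {
  "steps": "0 -0.05 2 0 0 0; 0 -0.05 3.4 0 0 0; 0 -0.05 3.4 0 0 0; 0 -0.05 3.4 0 0 0"
}}

```text
clock: 2.78
ee_pos: [0.441, -0.0264, 0.0576]
tool_rot: [[0.0, 1.0, 0.001], [1.0, -0.0, -0.0], [-0.0, 0.001, -1.0]]
wrist_force: [-0.5, 0.1, 0.5]
width: 0.602
finger_force: 0.0
```

Request:
{"method": "apply_moves", "body": {
  "steps": "0 0 0 0 0 0; 0 0 0 0 0 0; 0 0 0 0 0 0; 0 0 0 0 0 0; 0 0 0 0 0 0",
  "grip": 1,
  "grip_force": 60
}}

```text
clock: 3.4
ee_pos: [0.4411, -0.0264, 0.0576]
tool_rot: [[0.0, 1.0, 0.001], [1.0, -0.0, -0.0], [-0.0, 0.001, -1.0]]
wrist_force: [-0.5, 0.0, 6.0]
width: 0.137
finger_force: 58.5
```

```bash
python3 go.py .440 -.027 .16
```

```text
t 3.4 pos [ 0.4411 -0.0264  0.0576] F [-0.5  0.   6. ] w 0.137
cm [ -0.06  -0.1  -10.24] rot [ 0.05  0.01 -0.01]
```

Request:
{"method": "apply_moves", "body": {
  "steps": "0 0 -1.5 0 0 0; 0 0 -3.5 0 0 0; 0 0 -5.5 0 0 0; 0 0 -7.5 0 0 0; 0 0 -9 0 0 0"
}}

```text
clock: 4.03
ee_pos: [0.4406, -0.0265, 0.1485]
tool_rot: [[0.0, 1.0, 0.001], [1.0, -0.0, -0.0], [-0.0, 0.001, -1.0]]
wrist_force: [0.0, 0.3, -1.0]
width: 0.142
finger_force: 58.8
```

```bash
python3 go.py .4860 .2232 .148
python3 - <<'E'
from h import *
s,R,t=snap("side"); K=s["K"]
p=R@np.array([.44,-.027,.12])+t; u,v=(K@p/p[2])[:2].astype(int); print(u,v)
save("lift",cv2.resize(s["img"][v-45:v+75,u-80:u+80],(800,600),interpolation=cv2.INTER_CUBIC))
E
```

```text
t 4.03 pos [ 0.4406 -0.0265  0.1485] F [ 0.   0.3 -1. ] w 0.142
cm [24.97  4.54  0.05] rot [ 0.04  0.01 -0.01]
285 213
```

View pics/lift.png

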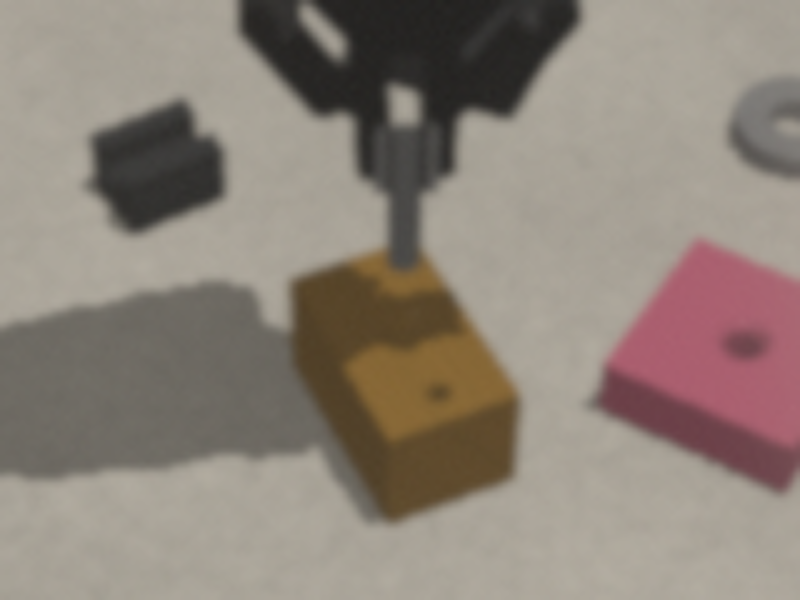

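The pin is out and hangs upright (403, 130 to 265). Next, the base.

Request:
{"method": "apply_moves", "body": {
  "steps": "6 1.1 0 0 0 0; 12 2.2 0 0 0 0; 18 3.3 0 0 0 0; 23 4.3 0 0 0 0; 25 4.5 0 0 0 0"
}}

```text
clock: 4.7
ee_pos: [0.4853, 0.2272, 0.1471]
tool_rot: [[-0.004, 1.0, -0.0], [1.0, 0.004, 0.002], [0.002, -0.0, -1.0]]
wrist_force: [0.6, -0.7, -1.0]
width: 0.137
finger_force: 58.9
```

Request:
{"method": "apply_moves", "body": {
  "steps": "0 0 0 0 0 0; 0 0 0 0 0 0; 0 0 0 0 0 0"
}}

```text
clock: 5.08
ee_pos: [0.4858, 0.2214, 0.147]
tool_rot: [[0.003, 1.0, -0.0], [1.0, -0.003, -0.001], [-0.001, -0.0, -1.0]]
wrist_force: [0.1, 0.5, -0.8]
width: 0.138
finger_force: 58.9
```

```bash
python3 go.py .4860 .2232 .0526
python3 - <<'E'
from h import *
s,R,t=snap("side"); K=s["K"]
p=R@np.array([.486,.223,.08])+t; u,v=(K@p/p[2])[:2].astype(int); print(u,v)
save("over",cv2.resize(s["img"][v-60:v+60,u-80:u+80],(800,600),interpolation=cv2.INTER_CUBIC))
E
```

```text
t 5.08 pos [0.4858 0.2214 0.147 ] F [ 0.1  0.5 -0.8] w 0.138
cm [0.2  0.02 9.44] rot [-0.02  0.08 -0.16]
298 150
```

View pics/over.png

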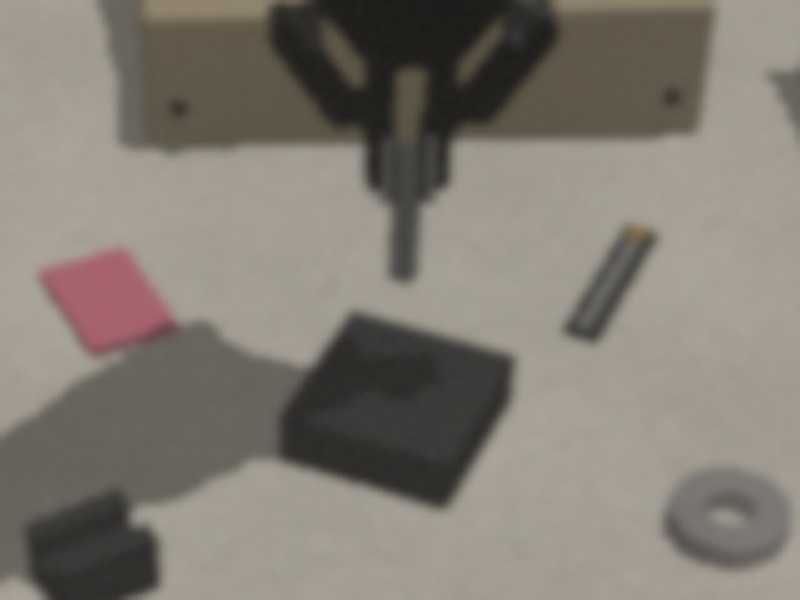

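Request:
{"method": "apply_moves", "body": {
  "steps": "0.2 0 0 0 0 0; 0.2 0 3 0 0 0; 0.2 0 6 0 0 0; 0.2 0 6 0 0 0; 0.2 0 6 0 0 0"
}}

```text
clock: 5.75
ee_pos: [0.4862, 0.2259, 0.0881]
tool_rot: [[0.0, 1.0, 0.001], [1.0, -0.0, 0.001], [0.001, 0.001, -1.0]]
wrist_force: [0.2, 0.2, 0.2]
width: 0.139
finger_force: 58.9
```

```bash
python3 go.py .4861 .2232 .0526
```

```text
t 5.75 pos [0.4862 0.2259 0.0881] F [0.2 0.2 0.2] w 0.139
cm [-0.28 -0.02  3.55] rot [ 0.06 -0.04 -0.01]
```

Request:
{"method": "apply_moves", "body": {
  "steps": "0 0 0 0 0 0; 0 0 0 0 0 0; 0 0 0 0 0 0; 0 0 0 0 0 0"
}}

```text
clock: 6.25
ee_pos: [0.4857, 0.2255, 0.0873]
tool_rot: [[0.0, 1.0, 0.0], [1.0, -0.0, 0.0], [0.0, 0.0, -1.0]]
wrist_force: [-0.5, -0.4, -0.5]
width: 0.14
finger_force: 58.9
```

```bash
python3 go.py .4861 .2232 .0526
```

```text
t 6.25 pos [0.4857 0.2255 0.0873] F [-0.5 -0.4 -0.5] w 0.14
cm [-0.23  0.03  3.47] rot [ 0.01 -0.   -0.01]
```

Settled; the remaining correction is -2.3 mm along y. Now descend in small steps.

Request:
{"method": "apply_moves", "body": {
  "steps": "-0.2 0.03 0 0 0 0; -0.2 0.03 0.4 0 0 0; -0.2 0.03 0.8 0 0 0; -0.2 0.03 1.2 0 0 0; -0.2 0.03 1.5 0 0 0"
}}

```text
clock: 6.88
ee_pos: [0.4858, 0.2235, 0.0717]
tool_rot: [[0.0, 1.0, -0.0], [1.0, -0.0, -0.0], [-0.0, -0.0, -1.0]]
wrist_force: [0.0, -0.2, -0.4]
width: 0.14
finger_force: 58.9
```

```bash
python3 go.py .4861 .2232 .0526
```

```text
t 6.88 pos [0.4858 0.2235 0.0717] F [ 0.  -0.2 -0.4] w 0.14
cm [-0.03  0.03  1.91] rot [-0.02  0.01 -0.  ]
```

It's inside the hole by about 6 mm with no force. Continue.

Request:
{"method": "apply_moves", "body": {
  "steps": "0 0 0.5 0 0 0; 0 0 1.0 0 0 0; 0 0 1.4 0 0 0; 0 0 1.7 0 0 0; 0 0 1.8 0 0 0"
}}

```text
clock: 7.5
ee_pos: [0.4859, 0.2235, 0.0539]
tool_rot: [[0.0, 1.0, -0.0], [1.0, -0.0, -0.0], [-0.0, -0.0, -1.0]]
wrist_force: [-0.4, -0.3, -1.3]
width: 0.137
finger_force: 58.9
```

Request:
{"method": "apply_moves", "body": {
  "steps": "0 0 0.05 0 0 0; 0 0 0.1 0 0 0; 0 0 0.1 0 0 0"
}}

```text
clock: 7.88
ee_pos: [0.4861, 0.2235, 0.0532]
tool_rot: [[0.0, 1.0, 0.0], [1.0, -0.0, 0.0], [0.0, 0.0, -1.0]]
wrist_force: [0.2, 0.0, -1.2]
width: 0.139
finger_force: 58.9
```

Request:
{"method": "apply_moves", "body": {
  "steps": "0 0 0.05 0 0 0; 0 0 0.1 0 0 0; 0 0 0.15 0 0 0; 0 0 0.15 0 0 0"
}}

```text
clock: 8.38
ee_pos: [0.4864, 0.2239, 0.0527]
tool_rot: [[0.0, 1.0, 0.001], [1.0, -0.0, 0.0], [0.0, 0.001, -1.0]]
wrist_force: [-1.5, -1.1, 9.7]
width: 0.143
finger_force: 60.1
```

It's seated, with 9.7 N from the bottom at the expected height. Release, then rise.

Request:
{"method": "apply_moves", "body": {
  "steps": "0 0 -0.05 0 0 0; 0 0 -0.05 0 0 0; 0 0 -0.05 0 0 0; 0 0 -0.05 0 0 0; 0 0 -0.05 0 0 0",
  "grip": -0.2
}}

```text
clock: 9.0
ee_pos: [0.4859, 0.2235, 0.0521]
tool_rot: [[0.0, 1.0, -0.0], [1.0, -0.0, -0.0], [-0.0, -0.0, -1.0]]
wrist_force: [0.1, -0.3, 0.2]
width: 0.602
finger_force: 0.0
```

Request:
{"method": "apply_moves", "body": {
  "steps": "0 0 -2 0 0 0; 0 0 -5 0 0 0; 0 0 -8 0 0 0; 0 0 -10 0 0 0; 0 0 -10 0 0 0"
}}

```text
clock: 9.62
ee_pos: [0.4872, 0.2243, 0.1548]
tool_rot: [[0.0, 1.0, 0.004], [1.0, -0.0, 0.002], [0.002, 0.004, -1.0]]
wrist_force: [-0.0, 0.0, -1.7]
width: 0.598
finger_force: 0.0
```

```bash
python3 go.py .6400 .1440 .15
python3 - <<'E'
from meas import *
for n in("top","side"):
    s,R,t=snap(n); p=blob(cloud(s,R,t),(.486,.223),.03,.06,.09); print(n,len(p),p.mean(0) if len(p) else "",np.percentile(p[:,2],95) if len(p) else "")
K=s["K"]
p=R@np.array([.486,.223,.06])+t; u,v=(K@p/p[2])[:2].astype(int)
save("seat",cv2.resize(s["img"][v-45:v+45,u-60:u+60],(800,600),interpolation=cv2.INTER_CUBIC))
E
```

```text
t 9.62 pos [0.4872 0.2243 0.1548] F [-0.   0.  -1.7] w 0.598
cm [-8.03 15.28  0.53] rot [ 0.25 -0.1  -0.01]
top 0  
side 52 [0.48431481 0.2191266  0.07220823] 0.07946048188994387
```

View pics/seat.png

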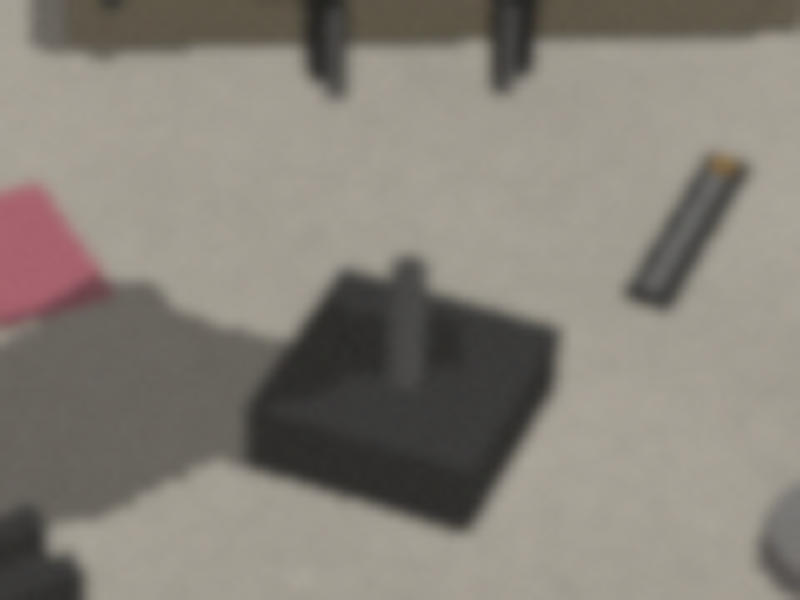

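The pin stands upright in the base (crop 407, 258 to 385). Now the large ring.

Request:
{"method": "apply_moves", "body": {
  "steps": "-2 4 0.5 -0.2 0 0; -4 8 0.5 -0.2 0 0; -6 12 0.5 -0.2 0 0; -8 15.3 0.5 -0.2 0 0; -8 15.3 0.5 -0.2 0 0",
  "grip": -1
}}

```text
clock: 10.35
ee_pos: [0.6407, 0.1401, 0.1454]
tool_rot: [[0.005, 1.0, 0.002], [1.0, -0.005, -0.001], [-0.001, 0.002, -1.0]]
wrist_force: [-0.4, -0.7, -0.4]
width: 1.001
finger_force: 0.0
```

Request:
{"method": "apply_moves", "body": {
  "steps": "0 0 0 0 0 0; 0 0 4 0 0 0; 0 0 8 0 0 0; 0 0 10 0 0 0; 0 0 10 0 0 0"
}}

```text
clock: 10.98
ee_pos: [0.6378, 0.144, 0.046]
tool_rot: [[-0.001, 1.0, 0.001], [1.0, 0.001, -0.0], [-0.0, 0.001, -1.0]]
wrist_force: [0.6, -0.4, -0.4]
width: 0.999
finger_force: 0.0
```

Request:
{"method": "apply_moves", "body": {
  "steps": "0 0 0 0 0 0; 0 0 0 0 0 0; 0 0 0 0 0 0"
}}

```text
clock: 11.35
ee_pos: [0.64, 0.1436, 0.0482]
tool_rot: [[0.0, 1.0, 0.005], [1.0, -0.0, 0.0], [0.0, 0.005, -1.0]]
wrist_force: [0.7, 0.1, 0.5]
width: 0.996
finger_force: 0.0
```

```bash
python3 go.py .6404 .1445 -.002;  python3 - <<'E'
from h import *
s,R,t=snap("side"); K=s["K"]
p=R@np.array([.64,.1445,.03])+t; u,v=(K@p/p[2])[:2].astype(int)
save("L1",cv2.resize(s["img"][v-45:v+45,u-60:u+60],(800,600),interpolation=cv2.INTER_CUBIC))
E
```

```text
t 11.35 pos [0.64   0.1436 0.0482] F [0.7 0.1 0.5] w 0.996
cm [0.09 0.01 5.02] rot [ 0.3  -0.02 -0.02]
```

View pics/L1.png

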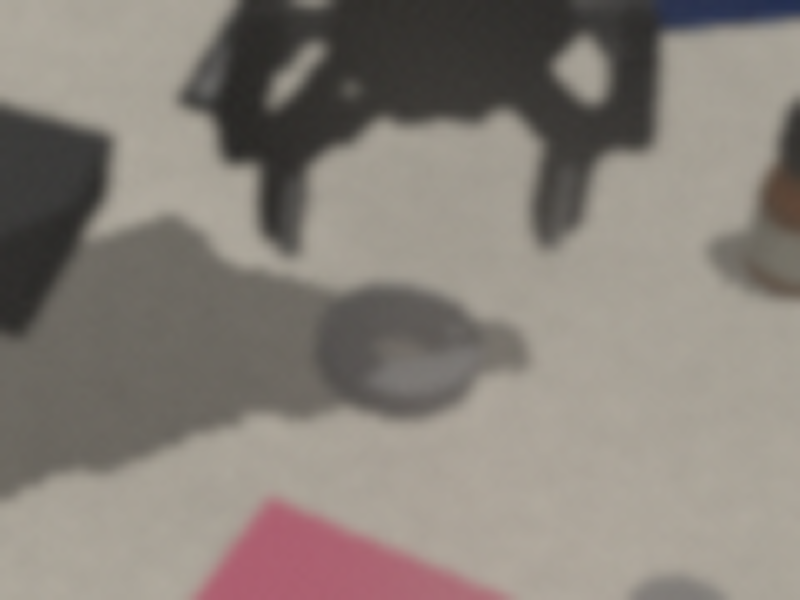

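The fingers are over the large ring (400,348), one to each side. Descend to about z = 1 mm and grip.

Request:
{"method": "apply_moves", "body": {
  "steps": "0.05 0 1.5 0.2 0 0; 0.05 0 3 0.2 0 0; 0.05 0 4.2 0.2 0 0; 0.05 0 4.7 0.2 0 0; 0.05 0 4.7 0.2 0 0"
}}

```text
clock: 12.02
ee_pos: [0.6392, 0.144, -0.0005]
tool_rot: [[-0.0, 1.0, -0.001], [1.0, 0.0, -0.0], [-0.0, -0.001, -1.0]]
wrist_force: [-0.5, 0.1, 0.7]
width: 1.001
finger_force: 0.0
```

Request:
{"method": "apply_moves", "body": {
  "steps": "0 0 0 0 0 0; 0 0 0 0 0 0; 0 0 0 0 0 0; 0 0 0 0 0 0; 0 0 0 0 0 0",
  "grip": 1,
  "grip_force": 50
}}

```text
clock: 12.65
ee_pos: [0.6404, 0.1443, 0.0016]
tool_rot: [[0.0, 1.0, 0.002], [1.0, -0.0, 0.0], [0.0, 0.002, -1.0]]
wrist_force: [-1.8, -0.9, 4.7]
width: 0.667
finger_force: 53.1
```

```bash
python3 go.py .6404 .1445 .1
python3 - <<'E'
from h import *
s,R,t=snap("side"); K=s["K"]
p=R@np.array([.64,.1445,.03])+t; u,v=(K@p/p[2])[:2].astype(int)
save("L2",cv2.resize(s["img"][v-45:v+45,u-60:u+60],(800,600),interpolation=cv2.INTER_CUBIC))
E
```

```text
t 12.65 pos [0.6404 0.1443 0.0016] F [-1.8 -0.9  4.7] w 0.667
cm [ 0.03  0.02 -9.84] rot [ 0.12 -0.02 -0.02]
```

View pics/L2.png

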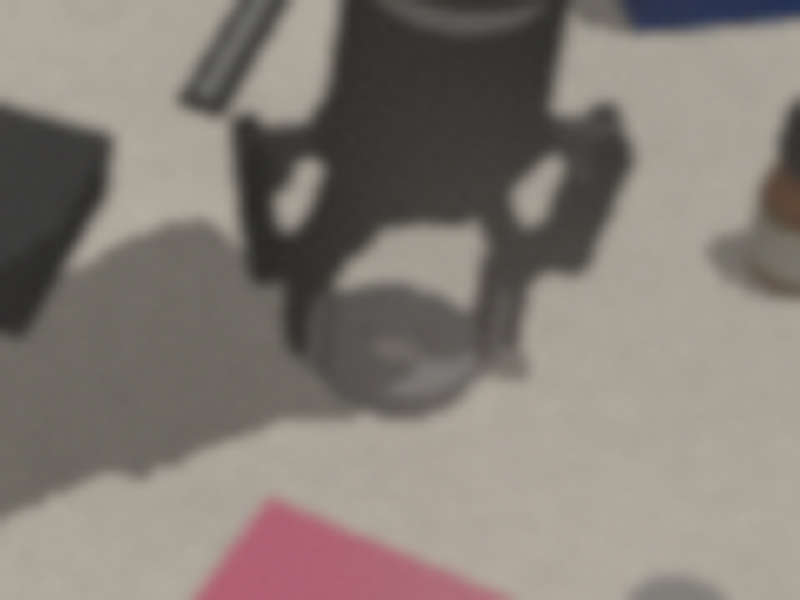

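The large ring is clamped between the fingers. Lift it.

Request:
{"method": "apply_moves", "body": {
  "steps": "0 0 -1 0 0 0; 0 0 -3 0 0 0; 0 0 -6 0 0 0; 0 0 -9 0 0 0; 0 0 -11 0 0 0"
}}

```text
clock: 13.32
ee_pos: [0.6401, 0.1443, 0.1129]
tool_rot: [[0.0, 1.0, 0.002], [1.0, -0.0, 0.001], [0.001, 0.002, -1.0]]
wrist_force: [-0.4, 0.4, -2.2]
width: 0.668
finger_force: 54.1
```

Request:
{"method": "apply_moves", "body": {
  "steps": "2 -3.5 0 0 0 0; 4 -7.5 0 0 0 0; 6 -11.5 0 0 0 0; 7.5 -14.5 0 0 0 0; 7.9 -15.4 0 0 0 0"
}}

```text
clock: 13.95
ee_pos: [0.4834, 0.2243, 0.1107]
tool_rot: [[-0.003, 1.0, -0.0], [1.0, 0.003, -0.0], [-0.0, -0.0, -1.0]]
wrist_force: [0.2, 0.2, -1.7]
width: 0.664
finger_force: 54.1
```

Request:
{"method": "apply_moves", "body": {
  "steps": "0 0 0 0 0 0; 0 0 0 0 0 0; 0 0 0 0 0 0; 0 0 0 0 0 0"
}}

```text
clock: 14.45
ee_pos: [0.486, 0.2226, 0.11]
tool_rot: [[0.001, 1.0, -0.0], [1.0, -0.001, -0.0], [-0.0, -0.0, -1.0]]
wrist_force: [0.5, -0.0, -2.1]
width: 0.664
finger_force: 54.1
```

```bash
python3 go.py .4861 .2230 .0316
python3 - <<'E'
from h import *
s,R,t=snap("side"); K=s["K"]
p=R@np.array([.486,.223,.09])+t; u,v=(K@p/p[2])[:2].astype(int)
save("L3",cv2.resize(s["img"][v-45:v+45,u-60:u+60],(800,600),interpolation=cv2.INTER_CUBIC))
E
```

```text
t 14.45 pos [0.486  0.2226 0.11  ] F [ 0.5 -0.  -2.1] w 0.664
cm [0.04 0.01 7.84] rot [-0.    0.   -0.07]
```

View pics/L3.png

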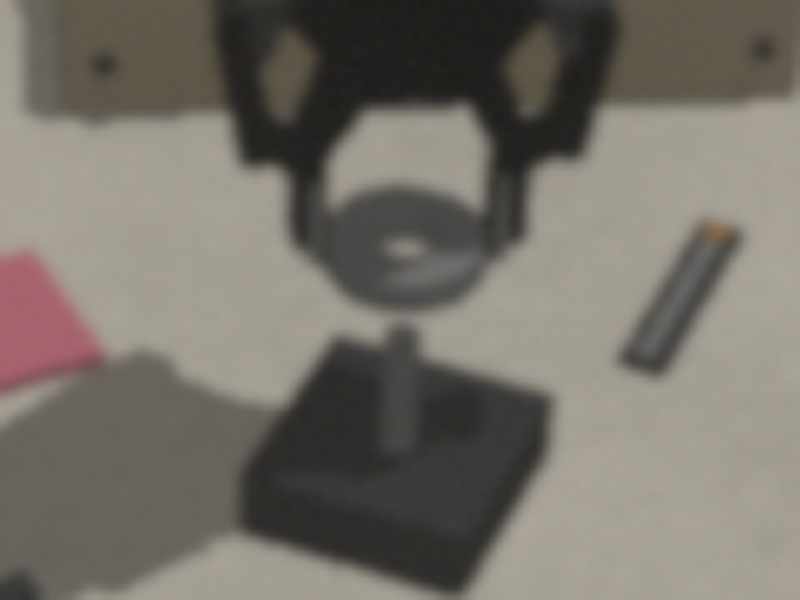

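The ring is level at (405,245), directly above the pin at (402,330). Lower it.

Request:
{"method": "apply_moves", "body": {
  "steps": "0.04 0 1.5 0 0 0; 0.04 0 3 0 0 0; 0.04 0 4.5 0 0 0; 0.04 0 6 0 0 0; 0.04 0 6 0 0 0"
}}

```text
clock: 15.12
ee_pos: [0.4844, 0.223, 0.0486]
tool_rot: [[-0.0, 1.0, -0.003], [1.0, 0.0, -0.001], [-0.001, -0.003, -1.0]]
wrist_force: [-0.9, -0.4, -1.3]
width: 0.667
finger_force: 54.1
```

Request:
{"method": "apply_moves", "body": {
  "steps": "0 0 0 0 0 0; 0 0 0.5 0 0 0; 0 0 1 0 0 0; 0 0 1.2 0 0 0; 0 0 1.3 0 0 0"
}}

```text
clock: 15.75
ee_pos: [0.4854, 0.2234, 0.037]
tool_rot: [[0.0, 1.0, -0.0], [1.0, -0.0, -0.0], [-0.0, -0.0, -1.0]]
wrist_force: [0.1, 0.1, -2.5]
width: 0.661
finger_force: 54.1
```

Request:
{"method": "apply_moves", "body": {
  "steps": "0 0 0 0 0 0; 0 0 0 0 0 0; 0 0 0 0 0 0"
}}

```text
clock: 16.12
ee_pos: [0.4856, 0.2235, 0.0373]
tool_rot: [[0.0, 1.0, 0.0], [1.0, -0.0, 0.0], [0.0, 0.0, -1.0]]
wrist_force: [1.2, -0.4, -2.2]
width: 0.662
finger_force: 54.1
```

Request:
{"method": "apply_moves", "body": {
  "steps": "0 0 0.2 0 0 0; 0 0 0.35 0 0 0; 0 0 0.45 0 0 0; 0 0 0.52 0 0 0; 0 0 0.52 0 0 0"
}}

```text
clock: 16.75
ee_pos: [0.4855, 0.2234, 0.0319]
tool_rot: [[0.0, 1.0, -0.0], [1.0, -0.0, -0.0], [-0.0, -0.0, -1.0]]
wrist_force: [-0.8, -0.2, -2.7]
width: 0.664
finger_force: 54.1
```

Request:
{"method": "apply_moves", "body": {
  "steps": "0 0 0.05 0 0 0; 0 0 0.1 0 0 0; 0 0 0.1 0 0 0"
}}

```text
clock: 17.12
ee_pos: [0.4855, 0.2235, 0.0315]
tool_rot: [[0.0, 1.0, 0.0], [1.0, -0.0, -0.0], [-0.0, 0.0, -1.0]]
wrist_force: [-2.4, -1.5, 6.2]
width: 0.665
finger_force: 54.9
```

It's on the base (6 N contact at the predicted height). Release and rise.

Request:
{"method": "apply_moves", "body": {
  "steps": "0 0 0 0 0 0; 0 0 0 0 0 0; 0 0 0 0 0 0; 0 0 0 0 0 0; 0 0 0 0 0 0",
  "grip": -1
}}

```text
clock: 17.75
ee_pos: [0.4855, 0.2234, 0.0309]
tool_rot: [[0.0, 1.0, -0.0], [1.0, -0.0, 0.0], [0.0, -0.0, -1.0]]
wrist_force: [0.3, -0.3, -0.3]
width: 1.003
finger_force: 0.0
```

Request:
{"method": "apply_moves", "body": {
  "steps": "0 0 -2 0 0 0; 0 0 -5 0 0 0; 0 0 -8 0 0 0; 0 0 -12 0 0 0; 0 0 -12 0 0 0"
}}

```text
clock: 18.38
ee_pos: [0.4875, 0.2249, 0.1553]
tool_rot: [[0.0, 1.0, 0.007], [1.0, -0.0, 0.003], [0.003, 0.007, -1.0]]
wrist_force: [0.4, -0.1, 0.0]
width: 1.003
finger_force: 0.0
```

```bash
python3 go.py .4726 -.2635 .15
python3 - <<'E'
from meas import *
s,R,t=snap("side"); p=blob(cloud(s,R,t),(.486,.221),.034,.040,.05); print(len(p),p.mean(0),p[:,2].std(), np.percentile(p[:,2],[5,95]))
E
```

```text
t 18.38 pos [0.4875 0.2249 0.1553] F [ 0.4 -0.1  0. ] w 1.003
cm [-48.84  -1.49   0.38] rot [ 0.38 -0.17 -0.01]
273 [0.48264338 0.21595562 0.04516241] 0.002041984618363399 [0.04066413 0.04810476]
```

The ring top reads about 45 mm and flat. Now the medium ring.

Request:
{"method": "apply_moves", "body": {
  "steps": "-6 -0.2 0 0 0 0; -12 -0.4 0 0 0 0; -18 -0.6 0 0 0 0; -24 -0.8 0 0 0 0; -30 -1 0 0 0 0"
}}

```text
clock: 19.05
ee_pos: [0.4745, -0.0784, 0.1507]
tool_rot: [[-0.0, 1.0, -0.001], [1.0, 0.0, 0.0], [0.0, -0.001, -1.0]]
wrist_force: [0.5, 0.3, 1.0]
width: 0.998
finger_force: 0.0
```

Request:
{"method": "apply_moves", "body": {
  "steps": "-6 -0.2 0 0 0 0; -12 -0.4 0 0 0 0; -17 -0.5 0 0 0 0; -18.8 -0.5 0 0 0 0; -18.8 -0.5 0 0 0 0"
}}

```text
clock: 19.68
ee_pos: [0.4699, -0.265, 0.1504]
tool_rot: [[0.002, 1.0, -0.001], [1.0, -0.002, 0.001], [0.001, -0.001, -1.0]]
wrist_force: [-0.1, 0.6, -0.3]
width: 0.997
finger_force: 0.0
```

Request:
{"method": "apply_moves", "body": {
  "steps": "0 0 0 0 0 0; 0 0 4 0 0 0; 0 0 8 0 0 0; 0 0 10 0 0 0; 0 0 10 0 0 0",
  "grip": -0.7
}}

```text
clock: 20.3
ee_pos: [0.4698, -0.2619, 0.0498]
tool_rot: [[-0.003, 1.0, -0.003], [1.0, 0.003, 0.002], [0.002, -0.003, -1.0]]
wrist_force: [1.2, 0.6, -0.2]
width: 0.85
finger_force: 0.0
```

Request:
{"method": "apply_moves", "body": {
  "steps": "0 0 0 0 0 0; 0 0 0 0 0 0; 0 0 0 0 0 0; 0 0 0 0 0 0"
}}

```text
clock: 20.8
ee_pos: [0.4706, -0.2648, 0.0514]
tool_rot: [[0.0, 1.0, 0.001], [1.0, -0.0, -0.0], [-0.0, 0.001, -1.0]]
wrist_force: [0.1, 0.6, -0.3]
width: 0.85
finger_force: 0.0
```

```bash
python3 go.py .4726 -.2635 .001
```

```text
t 20.8 pos [ 0.4706 -0.2648  0.0514] F [ 0.1  0.6 -0.3] w 0.85
cm [0.13 0.2  5.04] rot [ 0.04  0.03 -0.02]
```

Request:
{"method": "apply_moves", "body": {
  "steps": "0.13 0.2 1.5 0 0 0; 0.13 0.2 3 0 0 0; 0.13 0.2 4.4 0 0 0; 0.13 0.2 5 0 0 0; 0.13 0.2 5 0 0 0"
}}

```text
clock: 21.42
ee_pos: [0.4721, -0.263, 0.0002]
tool_rot: [[-0.0, 1.0, -0.001], [1.0, 0.0, 0.001], [0.001, -0.001, -1.0]]
wrist_force: [-1.0, 0.7, 0.2]
width: 0.85
finger_force: 0.0
```

Request:
{"method": "apply_moves", "body": {
  "steps": "0 0 0 0 0 0; 0 0 0 0 0 0; 0 0 0 0 0 0; 0 0 0 0 0 0; 0 0 0 0 0 0",
  "grip": 1,
  "grip_force": 45
}}

```text
clock: 22.05
ee_pos: [0.4729, -0.2635, 0.0019]
tool_rot: [[0.0, 1.0, 0.001], [1.0, -0.0, -0.001], [-0.001, 0.001, -1.0]]
wrist_force: [-1.4, 0.5, 6.0]
width: 0.536
finger_force: 45.5
```

```bash
python3 go.py .4726 -.2635 .12
```

```text
t 22.05 pos [ 0.4729 -0.2635  0.0019] F [-1.4  0.5  6. ] w 0.536
cm [-1.000e-02 -2.000e-02 -1.181e+01] rot [ 0.07  0.04 -0.02]
```

Request:
{"method": "apply_moves", "body": {
  "steps": "0 0 -1 0 0 0; 0 0 -3 0 0 0; 0 0 -6 0 0 0; 0 0 -9 0 0 0; 0 0 -12 0 0 0"
}}

```text
clock: 22.68
ee_pos: [0.4722, -0.2633, 0.1225]
tool_rot: [[0.0, 1.0, 0.0], [1.0, -0.0, -0.0], [-0.0, 0.0, -1.0]]
wrist_force: [0.3, -0.2, -1.6]
width: 0.532
finger_force: 46.4
```

Request:
{"method": "apply_moves", "body": {
  "steps": "4 0.1 0 0 0 0; 9 0.3 0 0 0 0; 14 0.5 0 0 0 0; 19 0.6 0 0 0 0; 24 0.7 0 0 0 0"
}}

```text
clock: 23.3
ee_pos: [0.4794, -0.0219, 0.1216]
tool_rot: [[0.0, 1.0, 0.001], [1.0, -0.0, -0.0], [-0.0, 0.001, -1.0]]
wrist_force: [0.9, -0.6, -1.5]
width: 0.531
finger_force: 46.4
```

Request:
{"method": "apply_moves", "body": {
  "steps": "5 0.1 0 0 0 0; 10 0.3 0 0 0 0; 15 0.4 0 0 0 0; 20 0.5 0 0 0 0; 24 0.6 0 0 0 0"
}}

```text
clock: 23.92
ee_pos: [0.4852, 0.219, 0.1217]
tool_rot: [[-0.001, 1.0, 0.001], [1.0, 0.001, 0.001], [0.001, 0.001, -1.0]]
wrist_force: [-0.0, -0.6, -0.7]
width: 0.534
finger_force: 46.4
```

Request:
{"method": "apply_moves", "body": {
  "steps": "0 0 0 0 0 0; 0 0 0 0 0 0; 0 0 0 0 0 0; 0 0 0 0 0 0"
}}

```text
clock: 24.42
ee_pos: [0.4857, 0.2154, 0.121]
tool_rot: [[0.002, 1.0, 0.0], [1.0, -0.002, -0.001], [-0.001, 0.0, -1.0]]
wrist_force: [-0.2, -0.1, -1.7]
width: 0.534
finger_force: 46.4
```

```bash
python3 go.py .4858 .2232 .0459
```

```text
t 24.43 pos [0.4857 0.2154 0.121 ] F [-0.2 -0.1 -1.7] w 0.534
cm [0.79 0.01 7.5 ] rot [ 0.    0.04 -0.12]
```

Request:
{"method": "apply_moves", "body": {
  "steps": "0.8 0 0 0 0 0; 0.8 0 0 0 0 0; 0.8 0 0 0 0 0; 0.8 0 0 0 0 0"
}}

```text
clock: 24.92
ee_pos: [0.4855, 0.2246, 0.1209]
tool_rot: [[0.0, 1.0, -0.0], [1.0, -0.0, -0.0], [-0.0, -0.0, -1.0]]
wrist_force: [0.1, -0.2, -1.0]
width: 0.535
finger_force: 46.4
```

```bash
python3 go.py .4858 .2232 .0459
python3 - <<'E'
from h import *
s,R,t=snap("side"); K=s["K"]
p=R@np.array([.486,.223,.09])+t; u,v=(K@p/p[2])[:2].astype(int)
save("M3",cv2.resize(s["img"][v-45:v+45,u-60:u+60],(800,600),interpolation=cv2.INTER_CUBIC))
E
```

```text
t 24.93 pos [0.4855 0.2246 0.1209] F [ 0.1 -0.2 -1. ] w 0.535
cm [-0.14  0.03  7.5 ] rot [-0.    0.01 -0.01]
```

View pics/M3.png

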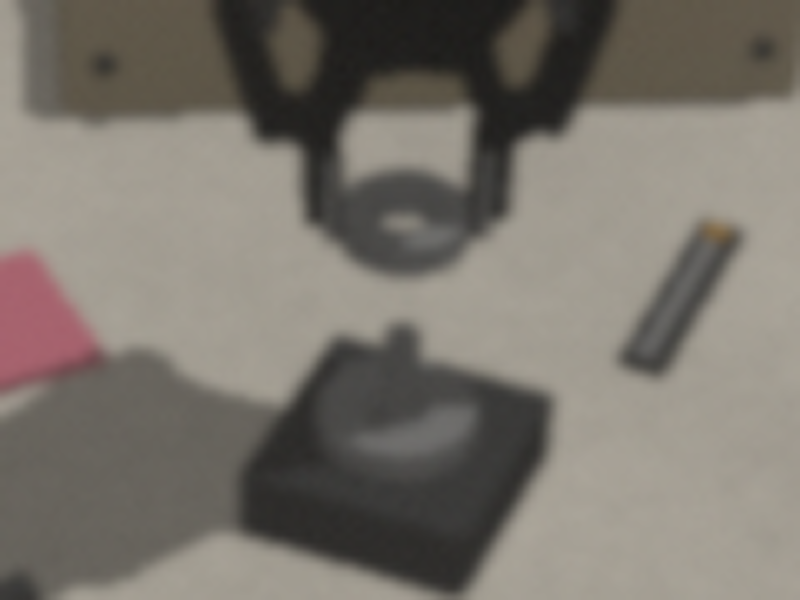

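The large ring lies flat round the pin, and the medium one is level at (405,220) above it.

Request:
{"method": "apply_moves", "body": {
  "steps": "-0.14 0 1 0 0 0; -0.14 0 2.5 0 0 0; -0.14 0 4 0 0 0; -0.14 0 5.5 0 0 0; -0.14 0 6.2 0 0 0"
}}

```text
clock: 25.6
ee_pos: [0.4848, 0.223, 0.0574]
tool_rot: [[-0.0, 1.0, -0.002], [1.0, 0.0, -0.001], [-0.001, -0.002, -1.0]]
wrist_force: [0.5, 0.7, 0.0]
width: 0.533
finger_force: 46.4
```

Request:
{"method": "apply_moves", "body": {
  "steps": "0 0 0 0 0 0; 0 0 0.2 0 0 0; 0 0 0.5 0 0 0; 0 0 0.5 0 0 0; 0 0 0.5 0 0 0"
}}

```text
clock: 26.22
ee_pos: [0.4856, 0.2234, 0.0541]
tool_rot: [[0.0, 1.0, 0.0], [1.0, -0.0, 0.0], [0.0, 0.0, -1.0]]
wrist_force: [-0.2, 1.3, -0.4]
width: 0.537
finger_force: 46.4
```

```bash
python3 go.py .4858 .2232 .0459
```

```text
t 26.23 pos [0.4856 0.2234 0.0541] F [-0.2  1.3 -0.4] w 0.537
cm [-0.02  0.02  0.82] rot [ 0.02 -0.   -0.01]
```

Request:
{"method": "apply_moves", "body": {
  "steps": "0 0 0.2 0 0 0; 0 0 0.4 0 0 0; 0 0 0.6 0 0 0; 0 0 0.7 0 0 0; 0 0 0.76 0 0 0"
}}

```text
clock: 26.85
ee_pos: [0.4855, 0.2233, 0.0463]
tool_rot: [[0.0, 1.0, -0.0], [1.0, -0.0, -0.0], [-0.0, -0.0, -1.0]]
wrist_force: [-0.1, -0.6, -1.3]
width: 0.531
finger_force: 46.4
```

Request:
{"method": "apply_moves", "body": {
  "steps": "0 0 0.05 0 0 0; 0 0 0.1 0 0 0; 0 0 0.1 0 0 0"
}}

```text
clock: 27.22
ee_pos: [0.4855, 0.2234, 0.0459]
tool_rot: [[0.0, 1.0, 0.0], [1.0, -0.0, -0.0], [-0.0, 0.0, -1.0]]
wrist_force: [-1.7, -0.8, 6.3]
width: 0.534
finger_force: 47.1
```

Contact at the predicted height. Release, rise, and go to the small ring.

Request:
{"method": "apply_moves", "body": {
  "steps": "0 0 0 0 0 0; 0 0 0 0 0 0; 0 0 0 0 0 0; 0 0 0 0 0 0; 0 0 0 0 0 0",
  "grip": -0.6
}}

```text
clock: 27.85
ee_pos: [0.4855, 0.2233, 0.0453]
tool_rot: [[0.0, 1.0, -0.0], [1.0, -0.0, -0.0], [-0.0, -0.0, -1.0]]
wrist_force: [0.2, -0.2, 0.2]
width: 0.801
finger_force: 0.0
```

Request:
{"method": "apply_moves", "body": {
  "steps": "0 0 -2 0 0 0; 0 0 -5 0 0 0; 0 0 -8 0 0 0; 0 0 -10 0 0 0; 0 0 -10 0 0 0"
}}

```text
clock: 28.48
ee_pos: [0.4867, 0.2241, 0.148]
tool_rot: [[0.0, 1.0, 0.004], [1.0, -0.0, 0.002], [0.002, 0.004, -1.0]]
wrist_force: [-0.3, -0.0, -0.4]
width: 0.803
finger_force: 0.0
```

Request:
{"method": "apply_moves", "body": {
  "steps": "-5 2.5 0 0 0 0; -10 5 0 0 0 0; -15 7.5 0 0 0 0; -20 10 0 0 0 0; -25 12.5 0 0 0 0"
}}

```text
clock: 29.1
ee_pos: [0.6106, -0.0284, 0.1449]
tool_rot: [[-0.0, 1.0, -0.001], [1.0, 0.0, 0.0], [0.0, -0.001, -1.0]]
wrist_force: [0.8, 0.3, -1.1]
width: 0.803
finger_force: 0.0
```

Request:
{"method": "apply_moves", "body": {
  "steps": "-5 2.5 0 0 0 0; -9.3 4.7 0 0 0 0; -9.3 4.7 0 0 0 0; -9.3 4.7 0 0 0 0; -9.3 4.7 0 0 0 0",
  "grip": -0.4
}}

```text
clock: 29.72
ee_pos: [0.6569, -0.1177, 0.1452]
tool_rot: [[-0.002, 1.0, -0.001], [1.0, 0.002, 0.001], [0.001, -0.001, -1.0]]
wrist_force: [0.2, -0.1, 0.7]
width: 0.703
finger_force: 0.0
```

```bash
python3 go.py .6585 -.1208 .05
python3 - <<'E'
from h import *
s,R,t=snap("side"); K=s["K"]
p=R@np.array([.486,.223,.06])+t; u,v=(K@p/p[2])[:2].astype(int)
save("M4",cv2.resize(s["img"][v-45:v+45,u-60:u+60],(800,600),interpolation=cv2.INTER_CUBIC))
E
```

```text
t 29.73 pos [ 0.6569 -0.1177  0.1452] F [ 0.2 -0.1  0.7] w 0.703
cm [-0.32  0.16  9.52] rot [-0.04 -0.05  0.14]
```

View pics/M4.png

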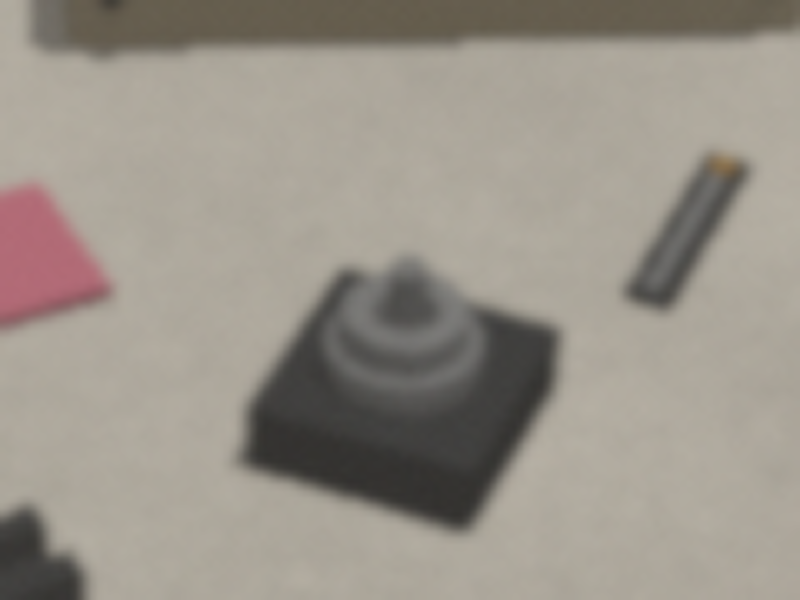

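Both rings lie flat and concentric on the base (405,340). Descend on the small ring.

Request:
{"method": "apply_moves", "body": {
  "steps": "-0.2 0.16 0 0 0 0; -0.2 0.16 4 0 0 0; -0.2 0.16 8 0 0 0; -0.2 0.16 10 0 0 0; -0.2 0.16 10 0 0 0"
}}

```text
clock: 30.4
ee_pos: [0.6582, -0.1214, 0.0442]
tool_rot: [[-0.0, 1.0, -0.002], [1.0, 0.0, 0.0], [0.0, -0.002, -1.0]]
wrist_force: [0.8, -0.1, 0.1]
width: 0.699
finger_force: 0.0
```

Request:
{"method": "apply_moves", "body": {
  "steps": "0 0 0 0 0 0; 0 0 0 0 0 0; 0 0 0 0 0 0; 0 0 0 0 0 0"
}}

```text
clock: 30.9
ee_pos: [0.6593, -0.1218, 0.0459]
tool_rot: [[0.0, 1.0, 0.001], [1.0, -0.0, -0.0], [-0.0, 0.001, -1.0]]
wrist_force: [0.4, 0.4, 1.1]
width: 0.699
finger_force: 0.0
```

```bash
python3 go.py .6585 -.1208 .002
```

```text
t 30.9 pos [ 0.6593 -0.1218  0.0459] F [0.4 0.4 1.1] w 0.699
cm [ 0.1  -0.08  4.39] rot [ 0.04  0.01 -0.02]
```

Request:
{"method": "apply_moves", "body": {
  "steps": "0.1 -0.08 1.5 0 0 0; 0.1 -0.08 3 0 0 0; 0.1 -0.08 4 0 0 0; 0.1 -0.08 4.35 0 0 0; 0.1 -0.08 4.35 0 0 0"
}}

```text
clock: 31.52
ee_pos: [0.6582, -0.1206, 0.0015]
tool_rot: [[0.0, 1.0, -0.0], [1.0, -0.0, 0.0], [0.0, -0.0, -1.0]]
wrist_force: [0.3, 0.4, -0.6]
width: 0.698
finger_force: 0.0
```

Request:
{"method": "apply_moves", "body": {
  "steps": "0 0 0 0 0 0; 0 0 0 0 0 0; 0 0 0 0 0 0; 0 0 0 0 0 0; 0 0 0 0 0 0",
  "grip": 1,
  "grip_force": 35
}}

```text
clock: 32.15
ee_pos: [0.6588, -0.1207, 0.0027]
tool_rot: [[0.0, 1.0, 0.001], [1.0, -0.0, -0.0], [-0.0, 0.001, -1.0]]
wrist_force: [-1.5, 0.0, 6.3]
width: 0.403
finger_force: 34.8
```

Request:
{"method": "apply_moves", "body": {
  "steps": "0 0 -1 0 0 0; 0 0 -3 0 0 0; 0 0 -6 0 0 0; 0 0 -9 0 0 0; 0 0 -12.5 0 0 0"
}}

```text
clock: 32.78
ee_pos: [0.6581, -0.1206, 0.1289]
tool_rot: [[0.0, 1.0, 0.0], [1.0, -0.0, -0.0], [-0.0, 0.0, -1.0]]
wrist_force: [0.2, 0.4, -1.3]
width: 0.406
finger_force: 35.0
```

```bash
python3 go.py .4857 .2233 .13
```

```text
t 32.77 pos [ 0.6581 -0.1206  0.1289] F [ 0.2  0.4 -1.3] w 0.406
cm [ 34.39 -17.24  -0.12] rot [ 0.02  0.   -0.  ]
```

Request:
{"method": "apply_moves", "body": {
  "steps": "4 -2 0 0 0 0; 9 -4.5 0 0 0 0; 14 -7 0 0 0 0; 19 -9.5 0 0 0 0; 24 -12 0 0 0 0"
}}

```text
clock: 33.4
ee_pos: [0.5377, 0.1209, 0.1283]
tool_rot: [[0.0, 1.0, 0.002], [1.0, -0.0, 0.0], [0.0, 0.002, -1.0]]
wrist_force: [0.6, 0.4, -0.0]
width: 0.401
finger_force: 35.0
```

Request:
{"method": "apply_moves", "body": {
  "steps": "4 -2 0 0 0 0; 8 -4 0 0 0 0; 10 -5 0 0 0 0; 10.4 -5.2 0 0 0 0; 10.4 -5.2 0 0 0 0"
}}

```text
clock: 34.02
ee_pos: [0.4869, 0.2226, 0.1274]
tool_rot: [[0.001, 1.0, 0.001], [1.0, -0.001, -0.0], [-0.0, 0.001, -1.0]]
wrist_force: [0.4, -0.3, -0.2]
width: 0.404
finger_force: 35.0
```

Request:
{"method": "apply_moves", "body": {
  "steps": "0 0 0 0 0 0; 0 0 0 0 0 0; 0 0 0 0 0 0; 0 0 0 0 0 0"
}}

```text
clock: 34.52
ee_pos: [0.4864, 0.2231, 0.1268]
tool_rot: [[0.001, 1.0, -0.0], [1.0, -0.001, -0.0], [-0.0, -0.0, -1.0]]
wrist_force: [-0.4, -0.2, -0.6]
width: 0.406
finger_force: 35.0
```

```bash
python3 go.py .4857 .2233 .0605
```

```text
t 34.52 pos [0.4864 0.2231 0.1268] F [-0.4 -0.2 -0.6] w 0.406
cm [ 0.02 -0.07  6.63] rot [-0.01  0.   -0.03]
```

Run:
```python
from h import *
s,R,t=snap("side"); K=s["K"]
p=R@np.array([.486,.223,.09])+t; u,v=(K@p/p[2])[:2].astype(int)
save("S3",cv2.resize(s["img"][v-45:v+45,u-60:u+60],(800,600),interpolation=cv2.INTER_CUBIC))
```

```text
(no output)
```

View pics/S3.png

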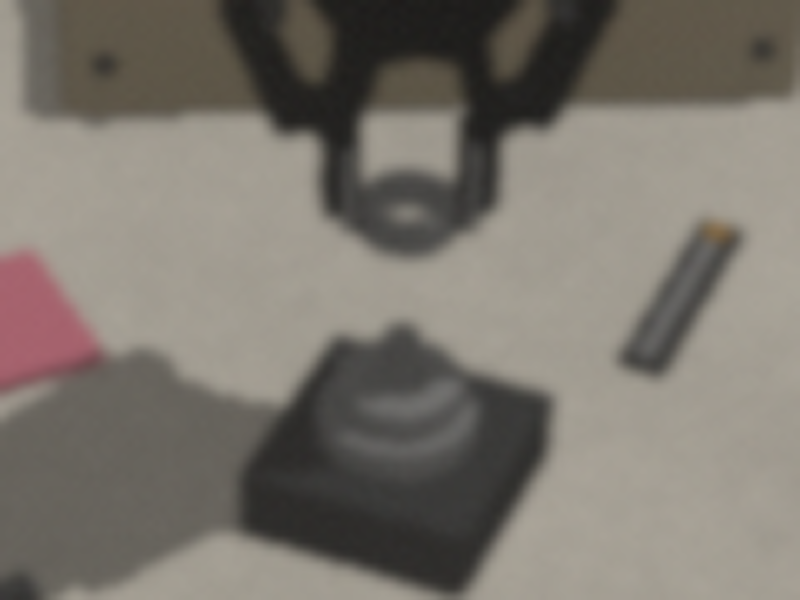

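The small ring is level at (407,212), above the pin tip (403,330). Lower it.

Request:
{"method": "apply_moves", "body": {
  "steps": "0 -0.06 1 0 0 0; 0 -0.06 2.5 0 0 0; 0 -0.06 4 0 0 0; 0 -0.06 5 0 0 0; 0 -0.06 5.3 0 0 0"
}}

```text
clock: 35.2
ee_pos: [0.4852, 0.2232, 0.0728]
tool_rot: [[-0.0, 1.0, -0.002], [1.0, 0.0, -0.001], [-0.001, -0.002, -1.0]]
wrist_force: [0.1, 0.5, -0.0]
width: 0.403
finger_force: 35.0
```

Request:
{"method": "apply_moves", "body": {
  "steps": "0 0 0 0 0 0; 0 0 0 0 0 0; 0 0 0.2 0 0 0; 0 0 0.4 0 0 0; 0 0 0.4 0 0 0"
}}

```text
clock: 35.83
ee_pos: [0.4856, 0.2232, 0.0697]
tool_rot: [[0.0, 1.0, -0.0], [1.0, -0.0, -0.0], [-0.0, -0.0, -1.0]]
wrist_force: [0.3, 0.3, -1.0]
width: 0.401
finger_force: 35.0
```

```bash
python3 go.py .4857 .2233 .0605
```

```text
t 35.83 pos [0.4856 0.2232 0.0697] F [ 0.3  0.3 -1. ] w 0.401
cm [0.01 0.01 0.92] rot [-0.01  0.01 -0.01]
```

Request:
{"method": "apply_moves", "body": {
  "steps": "0 0 0.2 0 0 0; 0 0 0.4 0 0 0; 0 0 0.6 0 0 0; 0 0 0.75 0 0 0; 0 0 0.85 0 0 0"
}}

```text
clock: 36.45
ee_pos: [0.4856, 0.2233, 0.0612]
tool_rot: [[0.0, 1.0, -0.0], [1.0, -0.0, -0.0], [-0.0, -0.0, -1.0]]
wrist_force: [-0.7, 0.4, -0.4]
width: 0.404
finger_force: 35.0
```

Request:
{"method": "apply_moves", "body": {
  "steps": "0 0 0.05 0 0 0; 0 0 0.1 0 0 0; 0 0 0.1 0 0 0"
}}

```text
clock: 36.83
ee_pos: [0.4857, 0.2233, 0.0607]
tool_rot: [[0.0, 1.0, 0.0], [1.0, -0.0, -0.0], [-0.0, 0.0, -1.0]]
wrist_force: [-2.1, -0.8, 4.5]
width: 0.405
finger_force: 35.4
```

Contact. Release and retreat.

Request:
{"method": "apply_moves", "body": {
  "steps": "0 0 0 0 0 0; 0 0 0 0 0 0; 0 0 0 0 0 0; 0 0 0 0 0 0; 0 0 0 0 0 0",
  "grip": -0.6
}}

```text
clock: 37.45
ee_pos: [0.4857, 0.2233, 0.0603]
tool_rot: [[0.0, 1.0, -0.0], [1.0, -0.0, 0.0], [0.0, -0.0, -1.0]]
wrist_force: [-0.1, 0.2, -0.1]
width: 0.804
finger_force: 0.0
```

Request:
{"method": "apply_moves", "body": {
  "steps": "0 0 -2 0 0 0; 0 0 -5 0 0 0; 0 0 -8 0 0 0; 0 0 -12 0 0 0; 0 0 -12 0 0 0"
}}

```text
clock: 38.08
ee_pos: [0.4875, 0.2245, 0.1834]
tool_rot: [[0.0, 1.0, 0.006], [1.0, -0.0, 0.002], [0.002, 0.006, -1.0]]
wrist_force: [0.5, -0.7, -1.5]
width: 0.802
finger_force: 0.0
```

Request:
{"method": "apply_moves", "body": {
  "steps": "-4 0 0 0 0 0; -8 0 0 0 0 0; -12 0 0 0 0 0; -15 0 0 0 0 0; -15 0 0 0 0 0"
}}

```text
clock: 38.7
ee_pos: [0.4851, 0.0703, 0.1793]
tool_rot: [[0.005, 1.0, -0.002], [1.0, -0.005, -0.002], [-0.002, -0.002, -1.0]]
wrist_force: [0.0, 0.5, 0.6]
width: 0.807
finger_force: 0.0
```

Request:
{"method": "apply_moves", "body": {
  "steps": "0 0 0 0 0 0; 0 0 0 0 0 0; 0 0 0 0 0 0; 0 0 0 0 0 0; 0 0 0 0 0 0"
}}

```text
clock: 39.33
ee_pos: [0.4857, 0.0736, 0.1803]
tool_rot: [[-0.0, 1.0, -0.0], [1.0, 0.0, 0.0], [0.0, -0.0, -1.0]]
wrist_force: [0.5, -0.0, 0.4]
width: 0.802
finger_force: 0.0
```

Run:
```python
from h import *
s,R,t=snap("side"); K=s["K"]
p=R@np.array([.486,.223,.06])+t; u,v=(K@p/p[2])[:2].astype(int)
save("F",cv2.resize(s["img"][v-45:v+45,u-60:u+60],(800,600),interpolation=cv2.INTER_CUBIC))
```

```text
(no output)
```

View pics/F.png

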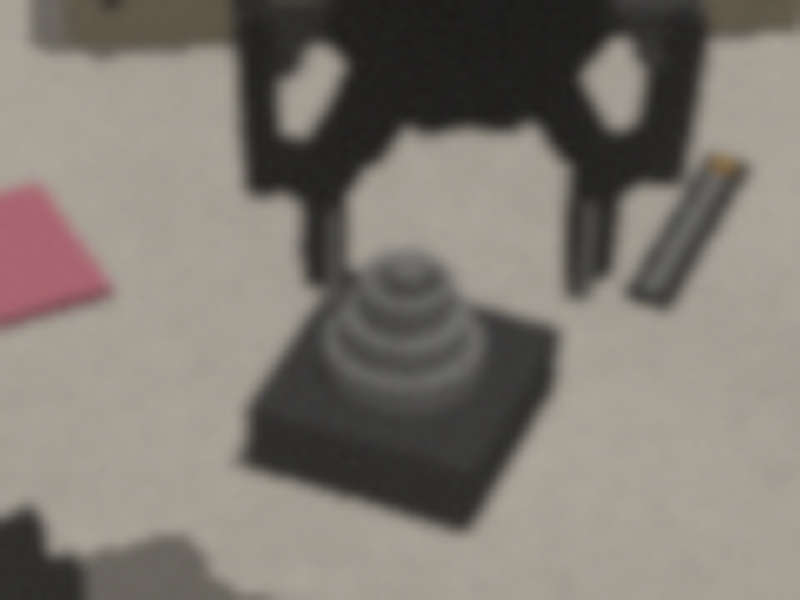

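The three rings are stacked flat and concentric round the pin (405, 270 to 390), and the gripper is clear.

```bash
python3 -c "from workcell import bot; print(bot.job_done())"
```

```text
the job is handed in; nothing more can be done
None
```

The pin is seated fully in the dark steel gauge base, with the large, medium and small rings stacked flat on it in that order; I handed the job in at about 39 s, with the gripper clear.

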